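# One-take spin of the inlaid roundel on the filming turntable

## Robot

A 6-joint arm with a two-finger parallel gripper is mounted at the origin on the work surface. World frame = base frame: x ahead of the robot, y to its left, z up, the work surface at z = 0. Lengths are in m, angles in rad, forces in N, time in s.
With the tool pointing down it reaches from about 0.4 to 0.825 m from the base axis. Payload 7 kg.
Tool frame: the origin (TCP) lies on the centre line of the jaws, within the pads' length; the fingertips stand 25 mm ahead of it and the grasp point (between the pads) lies 6 mm ahead of it; z points along the fingers, y is the direction in which the jaws open and shut (so a half turn about z gives the same grasp; the last joint's range is limited). The gripper opens to 88 mm and grips with 3 to 60 N. Pads are 19 mm wide; open, the fingers measure 130 mm over their backs; the gripper's body (78 mm by 193 mm) begins 47 mm behind the grasp point.
Start: joints at [1.456, 0.359, 0.012, 0, -1.224, -0.288], TCP at [0.265, 0.621, 0.252] pointing down, gripper open.
Joint ranges: [-3.07, 3.07], [-1.43, 2.12], [-1.02, 1.25], [-3.03, 1.67], [-3.05, -0], [-3.03, 3.03]. Speed limits (rad/s): [2.39, 2.39, 3.01, 3.14, 3.14, 3.14].

## Interface

Orientations are given as [roll, pitch, yaw] about the fixed x, y, z axes, in that order (R = Rz(yaw) Ry(pitch) Rx(roll)).
In Python, from station import * gives the robot as it stands. The module is installed in compiled form; this text tells all that it offers.
- The arm moves only by the tool step_arm, never from a script. Its argument "commands" is text: rows parted by semicolons, each of 6 numbers parted by spaces: the shift along the tool's x, y, z in mm, then the turn, a rotation vector about the tool's x, y, z in rad. A call has 1 to 8 rows; each row shifts and turns the commanded pose from where the row before left it, along the tool's axes as they then stand; what a row does not reach is not made up. A row lasts 1/8 s, in which the tool goes at most 62.5 mm and 10.7 degrees, less where a joint would pass 70% of its speed; a pose out of reach is approached as far as the arm can. A call is refused whole if a number of a shift passes 62.5 or a number of a turn 0.188, either way. A call with a gripper value outside its range is refused whole. "jaw" is the finger opening in mm, from 0 to 87.6, set as the call begins (left out, the last holds). The fingers move at their own pace and stop on an object; "grip_force" is the grip in N (left out, the last holds). Time passes only in rows, so rows that do not move let the fingers close. It gives the time, the measured TCP pose, the force and the opening at its end, in the units of the state.
- get_state(): the state, without advancing time (a new reading comes with each control period).
- grab_frame(name): name is "scene" or "side" or "wrist"; returns a dict with "frame" (420x560x3 uint8, red, green, blue), "fovy" (degrees; the focal length in pixels is half the picture's height over the tangent of half this angle, whatever the lens; pixels are square), "cx", "cy" (the principal point, pixels), "rvec" (rotation vector, rad) and "tvec" (3), from world to camera coordinates, as OpenCV has them; the wrist camera has in their place "tool_from_camera" (4x4, takes a point from camera to tool coordinates, whose origin is the TCP and whose axes are the flange's). Camera axes: x right, y down, z forward; pixel columns grow to the right and rows downward; lengths in m; the calibration is good to about 2 mm. A picture is of the moment at which its call begins: read the wrist's pose just before it. There is no depth.
- job_done(): hands the job in, once; it reports no verdict.
Trained networks look in a picture, given as the dict that the camera call returned (one of the last four; its "shot" number tells which), for a name from the list of things; names that differ only in an ending like _2 or _b are one class to them, and where a whole thing is asked for, a point or a joint stands for the part that bears it (a point fixed in the world has none). Each returns a list of dicts, best first, with "conf" (0 to 1); they miss things now and then, are a little off and sometimes report something else, mostly with a low value. They report only what shows in the picture. A call takes as long as a camera call. They do not tell look-alikes from the thing itself.
- recognise(picture, name): "pixel" ([column, row] in pixels, amid what is visible of it).
The state is a dict: "t": time; "q": joint angles; "qd": joint speeds; "joint_efforts": joint torques, N m; "eef_pos": TCP position; "ee_rot": TCP orientation; "force": force on the tool from outside, world axes, zero at the start; "moment": the same for the moment, N m; "width": finger opening in m.
Only numpy, scipy, OpenCV 4.12 (cv2) and the standard library are available. Lean on these libraries where they do the work, as an engineer would, in place of code of your own. Each camera call takes 0.05 s, during which the arm holds its last target.

## Task

The straw-inlaid roundel on the turntable is being filmed in a single take: with a fingertip give the turntable one brisk flick (the posts standing on it are handy to push, either way round), take the hand off and let it coast at least one full turn untouched. Then, while it is still turning, stop it with a fingertip on the disc so that the disc's long broad mark comes to rest at the pointer - right the first time, no second go - and take the hand away. Do not touch the freshly varnished roundel, and leave the loose things on the desk where they are.

Things in the scene. Friction and masses are not known exactly. Their poses are not given: they have to be found in the camera images.
- wheel (a joint): angle of the turntable's disc, rad: 0 at the start whichever way it then faces, grows counter-clockwise seen from above, counted on through whole turns without limit. It runs on a free bearing, inertia 0.008 to 0.013 kg m2: let go at 1 rad/s it coasts 5 to 8 rad before it stops by itself, at 2 rad/s 12 to 20 rad; at 1 rad/s it loses about a tenth of its speed each second.
- platter: the turntable's round white disc, 296 mm across and 14 mm thick, level, with the three posts on it. Origin on the disc's axis at desk height, 72 mm below the disc's flat top; its x axis points from the axis to the long mark, z up. From 112 to 148 mm from the axis its top is bare but for flat printed marks; a fingertip pressed there with a few newtons stops it within a few hundredths of a second.
- axis (a point): the disc's axis at the height of the disc's top face (72 mm above the desk). Straight out from here through the pointer, a fixed desk tripod holds a phone crosswise: its column stands 290 to 310 mm from the axis, within 15 mm of that line; 150 mm across its feet and the phone, 230 mm high. Keep the arm clear of it.
- mark (a point): outer end, on the rim 148 mm from the axis, of the disc's long mark: a flat black line 34 mm long and 7 mm broad, running radially. The other 23 marks round the rim are short and thin (9 x 1.6 mm), one each 15 degrees.
- pointer (a point): tip of the pointer, a dark steel cone 24 mm across and 28 mm long on a flat upright steel strip of the fixed stand, just outside the rim (151 mm from the axis) at the height of the disc's top; it points at the axis, from the side where the phone stands. The cone and strip reach to 179 mm from the axis and to 78 mm above the desk.
- post1 (a point): centre of the top of a holding post: an upright black rubber cylinder 24 mm in diameter and 30 mm high standing on the disc, fixed to it, its axis 100 mm from the disc's axis, its top 102 mm above the desk. 60 degrees counter-clockwise from the mark.
- post2 (a point): the same, of the post opposite the mark (180 degrees)
- post3 (a point): the same, of the post 60 degrees clockwise from the mark
- roundel: round wooden plaque inlaid with straw, 170 mm across and 10 mm thick, lying loose on the disc between the three posts, 3 mm clear of each; a small brass hanging ring at its edge, out to 106 mm from its centre, lies towards the mark. Origin at the centre of its underside, z up. Its top is 12 mm above the disc (18 mm below the tops of the posts).
- jar: glue jar, 68 mm in diameter, 72 mm high, loose beside the turntable. Origin at the centre of its underside.
- scissors: scissors lying flat, 155 mm long, 90 mm over the handles, 12 mm high, loose beside the turntable. Origin on the desk near the pivot; blades along +x.
- brush: thin varnish brush lying flat, 212 mm long, 13 mm high, loose beside the turntable. Origin on the desk at its middle; bristles along +x.
- glue_tube: tube of glue lying flat, 116 mm long, 28 mm high, loose beside the turntable. Origin on the desk at its middle.
- sanitizer: small clear bottle, 52 mm in diameter, 135 mm high, loose. Origin at the centre of its underside.
- mouse: computer mouse, 105 x 60 x 35 mm high, loose. Origin at the centre of its underside.
There are look-alikes about, which are no part of the job. Several things have the shape of the roundel; the one meant has the colours described above.

How it is judged:
On the way, in this order (a step that is already met when the one before it is completed fails the run):
1. the fingers set the disc turning (contact force between the fingers and platter above 0.2 N and (velocity of joint wheel above 0.1 rad/s or velocity of joint wheel below -0.1 rad/s)).
2. the disc spins freely, faster than 0.6 rad/s, with the hand off it ((velocity of joint wheel above 0.6 rad/s or velocity of joint wheel below -0.6 rad/s) and contact force between each of the fingers, the arm and platter below 0.05 N), for 0.2 s.
3. it has made a full turn from where it started and is still turning ((value of joint wheel above 6.28 rad or value of joint wheel below -6.28 rad) and (velocity of joint wheel above 0.05 rad/s or velocity of joint wheel below -0.05 rad/s)).
4. a fingertip on the disc has stopped it with the long mark within 15 mm of the pointer (contact force between the fingers and platter above 0.3 N and velocity of joint wheel between -0.03 and 0.03 rad/s and horizontal distance between mark and pointer below 0.015 m), for 0.1 s.
At the end, for the whole second after the job is handed in: The disc has turned at least one full turn (6.28 rad) from the start and stands still (under 0.03 rad/s) with the outer end of its long mark within 15 mm (under 6 degrees) of the pointer's tip; the roundel lies flat in its place between the posts (within 12 mm of the axis); the hand is off (horizontal distance between mark and pointer below 0.015 m and velocity of joint wheel between -0.03 and 0.03 rad/s and (value of joint wheel above 6.28 rad or value of joint wheel below -6.28 rad) and horizontal distance between roundel and axis below 0.012 m and z of roundel in the frame of platter below 0.078 m and angle between roundel's own z axis and vertical below 0.1 rad); the robot touches nothing.
It fails at once if the coasting disc is touched between 2 rad and one full turn from the start ((value of joint wheel between 2 and 6.28 rad or value of joint wheel between -6.28 and -2 rad) and contact force between any of the fingers, the arm and platter above 0.3 N).
It fails at once if after its full turn the disc comes to rest with the mark more than 15 mm from the pointer ((value of joint wheel above 6.28 rad or value of joint wheel below -6.28 rad) and velocity of joint wheel between -0.01 and 0.01 rad/s and horizontal distance between mark and pointer above 0.015 m).
It fails at once if the roundel is touched (contact force between any of the fingers, the arm and roundel above 0.5 N).
It fails at once if the roundel is lifted, tipped or leaves its place (not (horizontal distance between roundel and axis below 0.012 m and z of roundel in the frame of platter below 0.078 m and angle between roundel's own z axis and vertical below 0.1 rad)).
It fails at once if a bystander (jar, scissors, brush, tube, bottle, mouse) is lifted or moved more than 30 mm ((distance of jar from where it was at the start of the episode above 0.03 m or height (world z) of jar above 0.02 m) or (distance of scissors from where it was at the start of the episode above 0.03 m or height (world z) of scissors above 0.02 m) or (distance of brush from where it was at the start of the episode above 0.03 m or height (world z) of brush above 0.02 m) or (distance of glue_tube from where it was at the start of the episode above 0.03 m or height (world z) of glue_tube above 0.02 m) or (distance of sanitizer from where it was at the start of the episode above 0.03 m or height (world z) of sanitizer above 0.02 m) or (distance of mouse from where it was at the start of the episode above 0.03 m or height (world z) of mouse above 0.02 m)).
It also fails if it takes over 61 s, if anything falls off the work surface, if the arm or the gripper's body presses on something with over 40 N, if the wrist force passes 120 N, or if a joint passes its speed limit or range.

## Working session

There is one attempt and no reset: what is moved stays moved. The work goes in short steps, Python scripts to look and compute and a tool call to move; the robot and the scene stay as the last step left them, time stands still between calls to the robot, and variables do not carry over. Pictures are saved under pics/ and viewed, and the job is handed in when it is done.

Besides the shell and the picture viewer there is one more tool, called as name(argument=value, ...) on one line, values as JSON. step_arm: Moves the arm, as the interface text tells. Its arguments: {"type":"object","properties":{"commands":{"type":"string"},"jaw":{"type":"number"},"grip_force":{"type":"number"}},"required":["commands"]}

```bash
mkdir -p pics; ls; python3 - <<'E'
from station import *
import cv2
s=get_state();print(s)
for n in ["scene","side","wrist"]:
    p=grab_frame(n)
    cv2.imwrite(f"pics/{n}0.png",p["frame"][:,:,::-1])
    print(n,{k:v for k,v in p.items() if k!="frame"})
E
```

```text
pics
{'t': 0.0, 'q': array([ 1.45608720e+00,  3.59378815e-01,  1.10428255e-02, -3.75002553e-04,
       -1.22406301e+00, -2.88084046e-01]), 'qd': array([-2.01472360e-04,  1.07363092e-03, -7.10990125e-04, -3.86439188e-05,
        2.86595746e-04,  9.74749657e-04]), 'joint_efforts': array([ 1.35931070e-03, -5.82722855e+01,  2.93055564e+01,  6.99740767e+00,
        6.90290850e-03, -1.36928497e-04]), 'eef_pos': array([0.26444079, 0.62055608, 0.2506164 ]), 'ee_rot': array([ 3.13995586e+00, -1.17394833e-04, -4.02920799e-01]), 'force': array([ 0.46549545,  0.47394546, -0.66829341]), 'moment': array([ 0.04200533, -0.02568857, -0.04768951]), 'width': 0.08771331411696086}
scene {'fovy': 44.78671836276725, 'cx': 289.99244491793337, 'cy': 211.9437986072902, 'rvec': array([ 2.07518179,  1.74003933, -0.44745308]), 'tvec': array([-0.13460579, -0.41774639,  1.98328173]), 'shot': 1}
side {'fovy': 45.82167654140655, 'cx': 281.13711724275964, 'cy': 209.54423480446462, 'rvec': array([ 2.1650536 , -0.4189932 ,  0.21776528]), 'tvec': array([-0.50123437,  0.23531956,  1.54490361]), 'shot': 2}
wrist {'fovy': 66.68957061222837, 'cx': 276.96243960646876, 'cy': 210.43466869862462, 'tool_from_camera': array([[ 6.77164078e-05, -9.50491584e-01, -3.10750292e-01,
         8.52580616e-02],
       [ 9.99999988e-01,  2.19362287e-05,  1.50816290e-04,
         7.06734948e-04],
       [-1.36532925e-04, -3.10750298e-01,  9.50491575e-01,
        -1.33548829e-01],
       [ 0.00000000e+00,  0.00000000e+00,  0.00000000e+00,
         1.00000000e+00]]), 'shot': 3}
```

View pics/scene0.png

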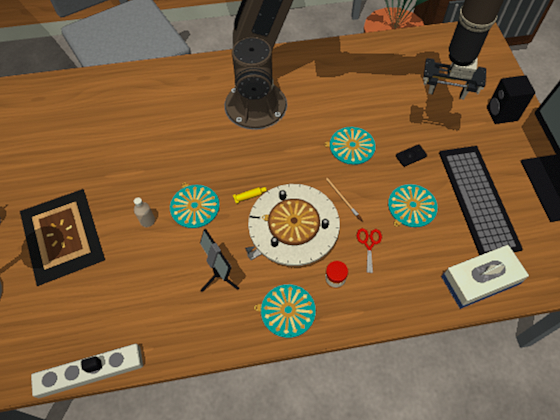

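View pics/side0.png

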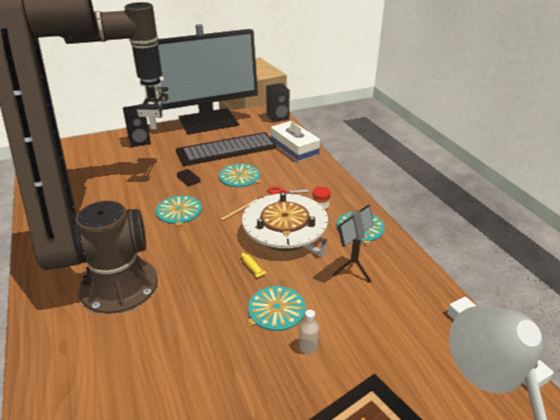

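View pics/wrist0.png

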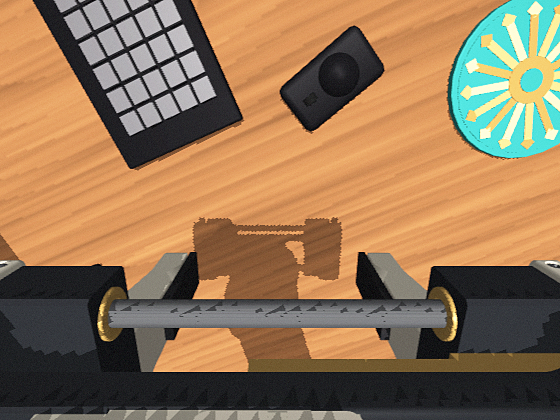

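```bash
cat > h.py <<'E'
from station import *
import cv2, numpy as np
from scipy.spatial.transform import Rotation as Ro
def K(p):
    f=p["frame"].shape[0]/2/np.tan(np.radians(p["fovy"]/2))
    return np.array([[f,0,p["cx"]],[0,f,p["cy"]],[0,0,1]])
def ext(p,s=None):
    if "rvec" in p: return cv2.Rodrigues(p["rvec"])[0],p["tvec"]
    T=np.eye(4);T[:3,:3]=Ro.from_euler("xyz",s["ee_rot"]).as_matrix();T[:3,3]=s["eef_pos"]
    C=np.linalg.inv(T@p["tool_from_camera"]);return C[:3,:3],C[:3,3]
def onplane(p,px,z,s=None):
    R,t=ext(p,s);d=R.T@np.linalg.inv(K(p))@np.array([px[0],px[1],1.]);c=-R.T@t
    return c+d*(z-c[2])/d[2]
def proj(p,X,s=None):
    R,t=ext(p,s);x=(K(p)@(R@np.atleast_2d(X).T+t[:,None]));return (x[:2]/x[2]).T
E
python3 - <<'E'
from h import *
for n in ["scene","side"]:
    p=grab_frame(n)
    for nm,z in [("platter",.07),("pointer",.072),("mark",.072),("post1",.1),("roundel",.08),("jar",.04),("scissors",.005),("brush",.006),("glue_tube",.014),("sanitizer",.06),("mouse",.02)]:
        for r in recognise(p,nm)[:5]:
            print(n,nm,np.round(r["pixel"],1),round(r["conf"],2),np.round(onplane(p,r["pixel"],z),3))
p=grab_frame("scene"); q=grab_frame("side")
cv2.imwrite("pics/sc1.png",cv2.resize(p["frame"][160:300,180:390,::-1],None,fx=3.8,fy=3.8,interpolation=cv2.INTER_CUBIC))
cv2.imwrite("pics/si1.png",cv2.resize(q["frame"][170:290,220:400,::-1],None,fx=4.4,fy=4.4,interpolation=cv2.INTER_CUBIC))
E
```

```text
scene platter [293.9 240.4] 0.88 [0.638 0.034 0.07 ]
scene pointer [249.7 253.9] 0.5 [ 0.661 -0.11   0.072]
scene pointer [295.9 246.5] 0.15 [0.661 0.037 0.072]
scene mark [292.8 244.8] 0.63 [0.654 0.028 0.072]
scene mark [333.8 275.4] 0.16 [0.777 0.133 0.072]
scene post1 [289.8 245. ] 0.62 [0.666 0.016 0.1  ]
scene roundel [192.8 206.1] 0.85 [ 0.463 -0.27   0.08 ]
scene roundel [349.2 144.7] 0.78 [0.308 0.292 0.08 ]
scene roundel [290.6 221.8] 0.76 [0.575 0.035 0.08 ]
scene roundel [410.4 204.7] 0.67 [0.58  0.434 0.08 ]
scene jar [333.5 276.2] 0.97 [0.767 0.137 0.04 ]
scene jar [368.6 237.8] 0.7 [0.656 0.279 0.04 ]
scene jar [299.9 245.3] 0.48 [0.644 0.053 0.04 ]
scene scissors [368.4 240.9] 0.73 [0.651 0.284 0.005]
scene brush [350.9 206.9] 0.48 [0.515 0.257 0.006]
scene glue_tube [248.2 196.3] 0.56 [ 0.417 -0.085  0.014]
scene sanitizer [142.7 215.3] 0.8 [ 0.458 -0.436  0.06 ]
scene mouse [406.7 153.2] 0.82 [0.338 0.506 0.02 ]
side platter [282.8 233.4] 0.81 [ 0.534 -0.03   0.07 ]
side pointer [314.8 250.8] 0.65 [ 0.594 -0.152  0.072]
side mark [281.4 237. ] 0.85 [ 0.522 -0.048  0.072]
side post1 [282.2 233.6] 0.86 [ 0.518 -0.065  0.1  ]
side roundel [237.  178.3] 0.97 [0.494 0.336 0.08 ]
side roundel [373.6 228. ] 0.73 [ 0.821 -0.127  0.08 ]
side roundel [177.2 210.3] 0.65 [0.236 0.214 0.08 ]
side roundel [284.7 217.5] 0.61 [0.568 0.036 0.08 ]
side roundel [274.  306.6] 0.57 [ 0.385 -0.331  0.08 ]
side scissors [279.6 191.2] 0.48 [0.654 0.297 0.005]
side brush [245.3 208.1] 0.66 [0.491 0.237 0.006]
side glue_tube [252.1 267.1] 0.63 [ 0.404 -0.089  0.014]
side sanitizer [323.4 198.9] 0.7 [0.754 0.114 0.06 ]
side sanitizer [311.2 332.8] 0.62 [ 0.45  -0.438  0.06 ]
side mouse [188.4 177.5] 0.77 [0.339 0.506 0.02 ]
side mouse [283.8 231.1] 0.59 [0.566 0.038 0.02 ]
```

View pics/sc1.png

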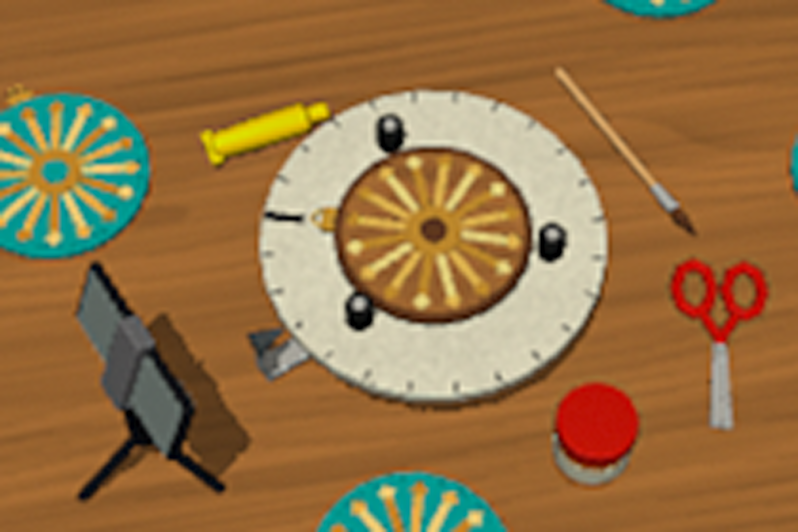

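View pics/si1.png

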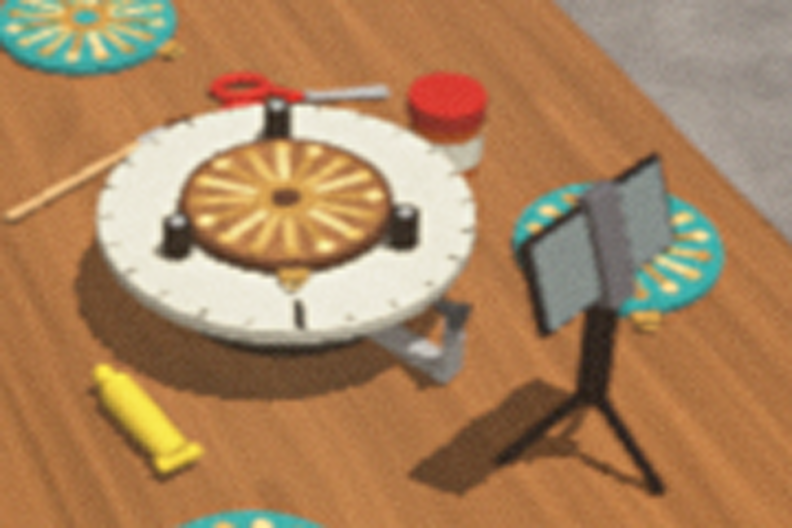

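```bash
python3 - <<'E'
from h import *
from scipy.optimize import least_squares
for n in ["scene","side"]:
    p=grab_frame(n);f=p["frame"]
    R,t=ext(p);print(n,"cam",-R.T@t)
    hsv=cv2.cvtColor(f,cv2.COLOR_RGB2HSV)
    m=((hsv[...,1]<60)&(hsv[...,2]>150)).astype(np.uint8)
    c0=proj(p,[.57,.035,.072])[0].astype(int)
    m=cv2.morphologyEx(m,cv2.MORPH_CLOSE,np.ones((3,3)))
    nl,lab,st,ce=cv2.connectedComponentsWithStats(m)
    # component nearest containing ring
    ids=[i for i in range(1,nl) if st[i,4]>1500 and abs(ce[i]-c0).max()<40];print([ (st[i],ce[i]) for i in ids])
    mm=(lab==ids[0]).astype(np.uint8)
    cs,_=cv2.findContours(mm,cv2.RETR_EXTERNAL,cv2.CHAIN_APPROX_NONE)
    h=cv2.convexHull(max(cs,key=len))[:,0].astype(float)
    P=np.array([onplane(p,x,.072)[:2] for x in h])
    r=least_squares(lambda c:np.hypot(*(P-c).T)-.148+.001,[.57,.035],loss="soft_l1",f_scale=.002)
    print(r.x,np.round(np.hypot(*(P-r.x).T)*1000))
    r2=least_squares(lambda c:np.hypot(*(P-c[:2]).T)-c[2],[.57,.035,.148],loss="soft_l1",f_scale=.002);print(r2.x)
E
```

```text
scene cam [ 1.33795887 -0.11547924  1.52399731]
[(array([ 248,  184,   92,   81, 3663], dtype=int32), array([293.4048594, 225.8042588]))]
[0.57463401 0.04478462] [148. 147. 147. 147. 146. 147. 147. 147. 146. 147. 147. 146. 147. 147.
 146. 146. 146. 147. 147. 147. 147. 148. 148. 172. 147. 147. 145. 146.
 146. 146. 146. 147. 147. 147. 147. 147. 148. 148. 148.]
[0.57461686 0.04481317 0.14692465]
side cam [ 0.04499515 -1.21967336  1.0971375 ]
[(array([ 242,  190,   87,   58, 2354], dtype=int32), array([285.70220901, 221.52378929]))]
[0.5701696  0.04084022] [196. 185. 175. 146. 146. 147. 149. 151. 152. 152. 152. 153. 153. 152.
 149. 148. 147. 147. 147. 147. 147. 147. 147. 150. 157. 159. 159. 153.
 172. 185.]
[0.58247713 0.04700307 0.15897199]
```

step_arm(commands="40 39 -4 0 0 0;40 39 -4 0 0 0;40 39 -4 0 0 0;40 39 -4 0 0 0;40 39 -4 0 0 0;40 39 -4 0 0 0", jaw=0, grip_force=20)

```text
t: 2.3
eef_pos: [0.3941, 0.3099, 0.276]
ee_rot: [-3.141, -0.0, -0.402]
force: [0.4, 0.4, -0.2]
width: 0.0334
```

step_arm(commands="40 39 -4 0 0 0;40 39 -4 0 0 0;40 39 -4 0 0 0;40 39 -4 0 0 0;40 39 -4 0 0 0;40 39 -4 0 0 0;0 0 0 0 0 0;0 0 0 0 0 0")

```text
t: 3.3
eef_pos: [0.5226, 0.002, 0.2994]
ee_rot: [3.142, 0.0, -0.404]
force: [-0.4, 0.1, -0.9]
width: 0.0005
```

step_arm(commands="0 0 0 0 0 -0.165;0 0 0 0 0 -0.165;0 0 0 0 0 -0.165;0 0 0 0 0 -0.165;0 0 0 0 0 0;0 0 0 0 0 0")

```text
t: 4.05
eef_pos: [0.5226, 0.0031, 0.2997]
ee_rot: [-3.142, -0.0, 0.255]
force: [0.2, 0.1, -0.3]
width: 0.0007
```

```bash
python3 - <<'E'
from h import *
import pickle
s=get_state();p=grab_frame("wrist");q=grab_frame("scene");r=grab_frame("side")
pickle.dump((s,p,q,r),open("v1.pkl","wb"))
print(s["t"],s["eef_pos"],s["ee_rot"],s["q"])
cv2.imwrite("pics/w1.png",p["frame"][:,:,::-1]);cv2.imwrite("pics/s1.png",q["frame"][:,:,::-1])
c=(.5746,.0448)
def draw(p,s,nm,k):
    im=cv2.resize(p["frame"][:,:,::-1],None,fx=k,fy=k).copy()
    a=np.radians(np.arange(0,360,3))
    for rr,z in [(.148,.072),(.112,.072)]:
        for u in proj(p,np.c_[c[0]+rr*np.cos(a),c[1]+rr*np.sin(a),0*a+z],s): cv2.circle(im,tuple(int(x) for x in u*k),1,(0,0,255),-1)
    cv2.imwrite(nm,im)
draw(p,s,"pics/w1o.png",1.4)
E
```

```text
4.05 [0.52256952 0.0030548  0.2996612 ] [-3.14150748e+00 -2.38259634e-04  2.54965782e-01] [ 3.81616287e-01  7.65327949e-02 -2.43679267e-01 -5.73136706e-05
 -1.25033716e+00  1.44416388e+00]
```

View pics/w1o.png

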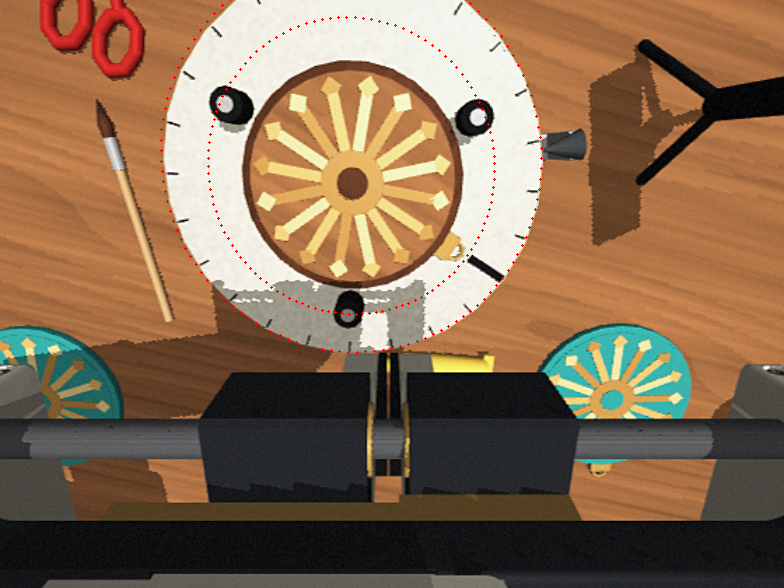

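View pics/s1.png

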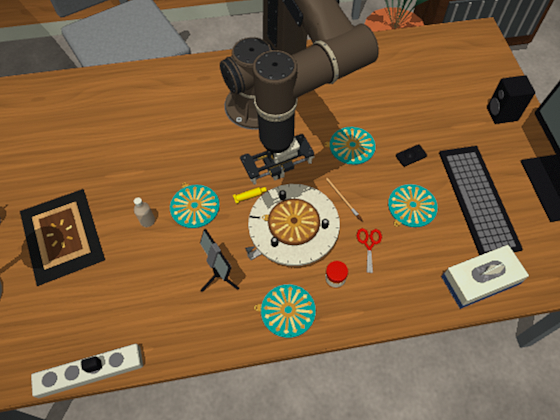

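```bash
python3 - <<'E'
from h import *
import pickle
s,p,q,r=pickle.load(open("v1.pkl","rb"))
f=p["frame"]
hsv=cv2.cvtColor(f,cv2.COLOR_RGB2HSV)
P=np.array([onplane(p,x,.072,s)[:2] for x in (np.array([[541,143],[502,278],[470,259],[165,123],[527,236],[174,205],[489,46],[460,7]])/1.4)])
c=np.array([.5746,.0448])
for x in P:print(x,np.hypot(*(x-c)),np.degrees(np.arctan2(*(x-c)[::-1])))
# rim edge by radial profile
g=f.astype(float).min(axis=2)
E=[]
for a in np.radians(np.r_[-140:-60:2,-35:50:3,100:160:2,]):
    d=np.array([np.cos(a),np.sin(a)]);rr=np.arange(.135,.165,.0005)
    u=proj(p,np.c_[c+rr[:,None]*d,0*rr+.072],s).astype(np.float32)
    if u.min()<2 or u[:,0].max()>557: continue
    v=cv2.remap(g.astype(np.float32),u[:,0].reshape(1,-1),u[:,1].reshape(1,-1),cv2.INTER_LINEAR)[0]
    i=np.argmin(np.gradient(cv2.GaussianBlur(v.reshape(1,-1),(9,1),0)[0]));E.append(np.r_[np.degrees(a),rr[i]*1000,c+rr[i]*d])
E=np.array(E);print(np.round(E[:,:2]).tolist())
from scipy.optimize import least_squares
r=least_squares(lambda c:np.hypot(*(E[:,2:]-c[:2]).T)-.148,c,loss="soft_l1",f_scale=.001);print(r.x)
r=least_squares(lambda c:np.hypot(*(E[:,2:]-c[:2]).T)-c[2],[*c,.148],loss="soft_l1",f_scale=.001);print(r.x)
for nm,u in [("p1",(477,117)),("p2",(226,104)),("p3",(348,315))]:
    x=onplane(p,np.array(u)/1.4,.102,s)[:2];print(nm,x,np.hypot(*(x-c)),np.degrees(np.arctan2(*(x-c)[::-1])))
cv2.imwrite("pics/w1c.png",cv2.resize(f[60:220,270:450,::-1],None,fx=4.4,fy=3.7*4.4/3.7,interpolation=cv2.INTER_CUBIC)[:600])
E
```

```text
[ 0.63829667 -0.08894647] 0.14813974285720657 -64.53390268791948
[ 0.52895139 -0.09541327] 0.14745696857265203 -108.03346519918355
[ 0.5377737  -0.06435445] 0.11519926767467863 -108.64325728964147
[0.58008004 0.19108421] 0.14638681749708748 87.85461337910121
[ 0.56783594 -0.1034254 ] 0.14837965839306874 -92.61279941818118
[0.52030284 0.1778666 ] 0.14371812921855232 112.19766802929908
[ 0.69105224 -0.02923578] 0.13799427693297014 -32.446604654877625
[ 0.70908467 -0.00169873] 0.14229637837513767 -19.073076018166578
[[-140.0, 148.0], [-138.0, 138.0], [-136.0, 148.0], [-134.0, 149.0], [-132.0, 149.0], [-130.0, 148.0], [-128.0, 148.0], [-126.0, 148.0], [-124.0, 148.0], [-122.0, 149.0], [-120.0, 149.0], [-118.0, 148.0], [-116.0, 148.0], [-114.0, 148.0], [-112.0, 148.0], [-110.0, 149.0], [-108.0, 150.0], [-106.0, 148.0], [-104.0, 148.0], [-102.0, 148.0], [-100.0, 148.0], [-98.0, 148.0], [-96.0, 149.0], [-94.0, 149.0], [-92.0, 148.0], [-90.0, 148.0], [-88.0, 148.0], [-86.0, 148.0], [-84.0, 149.0], [-82.0, 149.0], [-80.0, 148.0], [-78.0, 148.0], [-76.0, 148.0], [-74.0, 148.0], [-72.0, 148.0],
[... 166 characters left out ...]
0, 146.0], [106.0, 146.0], [108.0, 146.0], [110.0, 147.0], [112.0, 147.0], [114.0, 146.0], [116.0, 146.0], [118.0, 146.0], [120.0, 146.0], [122.0, 147.0], [124.0, 147.0], [126.0, 147.0], [128.0, 147.0], [130.0, 147.0], [132.0, 147.0], [134.0, 147.0], [136.0, 147.0], [138.0, 147.0], [140.0, 140.0], [142.0, 147.0], [144.0, 139.0], [146.0, 147.0], [148.0, 147.0], [150.0, 142.0], [152.0, 136.0], [154.0, 147.0], [156.0, 147.0], [158.0, 147.0]]
[0.57574627 0.04412848]
[0.57435692 0.04364409 0.14699889]
p1 [ 0.64035454 -0.03080861] 0.10020140260552259 -48.98749333720444
p2 [0.60489856 0.13802291] 0.09802302774560742 71.99521914396922
p3 [0.4756381  0.02243467] 0.1014577015298575 -167.26512453663423
```

View pics/w1c.png

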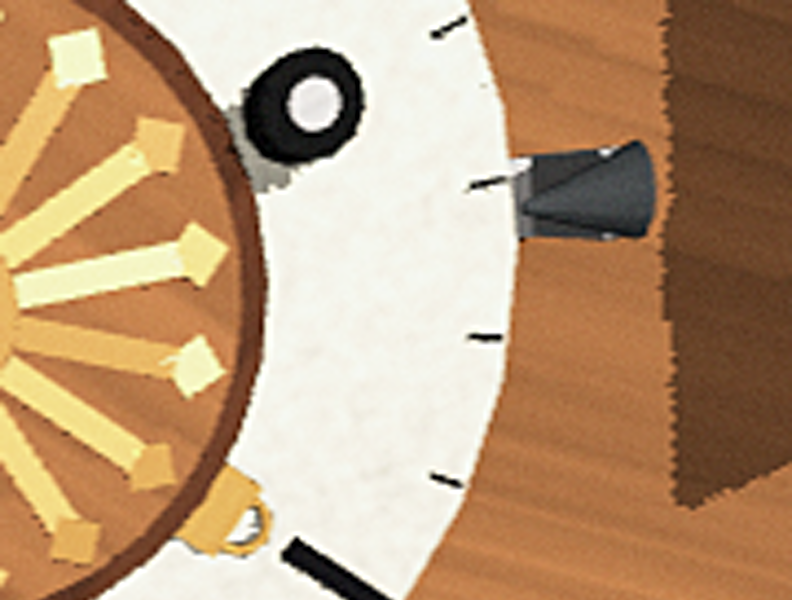

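```bash
python3 - <<'E'
from h import *
import pickle
s,p,q,r=pickle.load(open("v1.pkl","rb"))
c=np.array([.575,.0442])
for u in [(389.1,107.0),(270+340/4.4,60+570/4.4),(270+395/4.4,60+600/4.4),(270+485/4.4,60+183/4.4),(270+485/4.4,60+337/4.4)]:
    x=onplane(p,u,.072,s)[:2];print(x,np.hypot(*(x-c)),np.degrees(np.arctan2(*(x-c)[::-1])))
E
```

```text
[ 0.63436275 -0.09349025] 0.14994178890781112 -66.6775511354513
[ 0.53599344 -0.07906598] 0.1292904271333509 -107.55957061286146
[ 0.53185987 -0.09589124] 0.14658317252309225 -107.11585606151154
[ 0.63714731 -0.08231803] 0.14095779335776035 -63.839125208585024
[ 0.60258643 -0.09513824] 0.1420428003748477 -78.80129905281856
```

```bash
python3 - <<'E'
import numpy as np
c=np.array([.575,.0442]);pos=np.array([.473,.065]);yaw=0.;pa=np.radians(-167.3)
for dy,dx,t in [(0,0,0),(6,0,.05),(13,0,.1),(19,0,.16),(21,0,.17),(21,0,.17)]:
    x=np.array([np.cos(yaw),np.sin(yaw)]);y=np.array([np.sin(yaw),-np.cos(yaw)])
    pos=pos+(dx*x+dy*y)/1000;yaw+=t
    x=np.array([np.cos(yaw),np.sin(yaw)]);y=np.array([np.sin(yaw),-np.cos(yaw)])
    # advance post until clear of box front
    while True:
        P=c+.1*np.array([np.cos(pa),np.sin(pa)]);d=P-pos;l=np.array([d@x,d@y]);q=np.clip(l,[-.0095,-.021],[.0095,.021])
        if np.hypot(*(l-q))>.012 : break
        pa+=.002
    cor=[np.hypot(*(pos+a*x*.0095+b*y*.021-c)) for a in(-1,1) for b in (-1,0,1)]
    print(np.round(pos,4),round(yaw,2),"post",np.degrees(pa).round(1),np.round(l*1000),"minr",round(min(cor),4), "r",np.hypot(*(pos-c)).round(4))
E
```

```text
[0.473 0.065] 0.0 post -167.3 [ 4. 43.] minr 0.0925 r 0.1041
[0.473 0.059] 0.05 post -167.3 [ 3. 37.] minr 0.0916 r 0.1031
[0.4736 0.046 ] 0.15 post -162.1 [ 1. 33.] minr 0.0905 r 0.1014
[0.4765 0.0272] 0.31 post -151.1 [ 1. 33.] minr 0.0898 r 0.1
[0.4829 0.0072] 0.48 post -139.0 [ 2. 33.] minr 0.0898 r 0.0992
[ 0.4926 -0.0114] 0.65 post -126.8 [ 3. 33.] minr 0.0899 r 0.0994
```

step_arm(commands="-16 -36 20 0 0 0;-16 -36 20 0 0 0;0 0 20 0 0 0.128;0 0 20 0 0 0.127;0 0 40 0 0 0;0 0 20 0 0 0;0 0 0 0 0 0;0 0 0 0 0 0")

```text
t: 5.2
eef_pos: [0.4741, 0.064, 0.1605]
ee_rot: [-3.141, -0.001, 0.002]
force: [0.5, 0.9, -0.2]
width: 0.0008
```

```bash
python3 - <<'E'
from h import *
s=get_state();p=grab_frame("wrist");q=grab_frame("scene")
print(s["t"],s["eef_pos"],s["ee_rot"],s["force"])
cv2.imwrite("pics/w2.png",np.vstack([p["frame"][:,:,::-1]]));cv2.imwrite("pics/s2.png",cv2.resize(q["frame"][130:300,180:390,::-1],None,fx=3.5,fy=3.5,interpolation=cv2.INTER_CUBIC))
E
```

```text
5.2 [0.47411294 0.06395333 0.16049676] [-3.14130561e+00 -1.16377237e-03  1.91475346e-03] [ 0.49663157  0.91562697 -0.15942133]
```

View pics/w2.png

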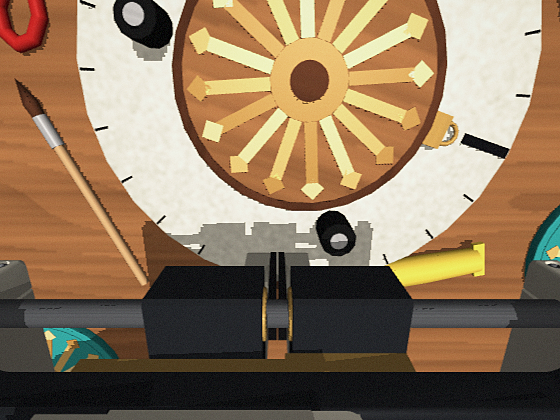

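View pics/s2.png

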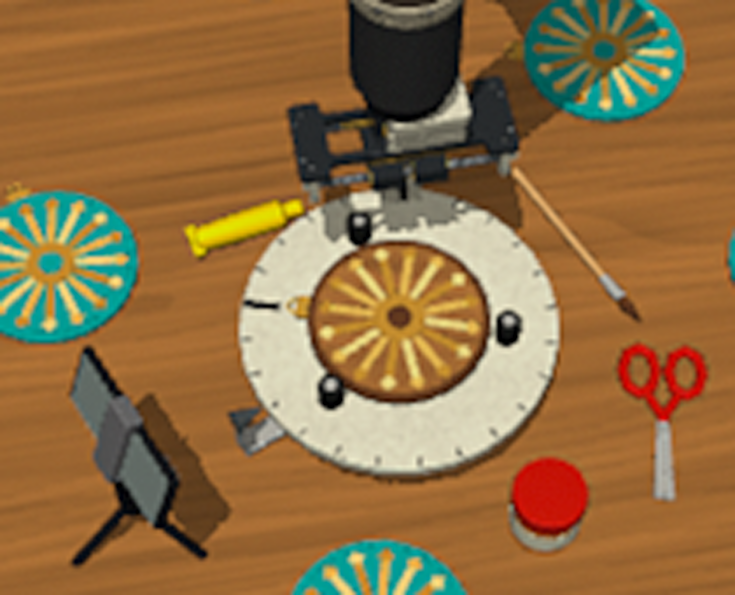

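step_arm(commands="-1 -1 24 0 0 0;0 0 23 0 0 0;0 0 0 0 0 0;0 0 0 0 0 0")

```text
t: 5.8
eef_pos: [0.4732, 0.065, 0.1137]
ee_rot: [-3.141, -0.001, 0.002]
force: [0.6, 0.7, 1.2]
width: 0.0002
```

```bash
python3 - <<'E'
from h import *
s=get_state();p=grab_frame("wrist");q=grab_frame("scene")
print(s["t"],s["eef_pos"],s["ee_rot"],s["force"])
cv2.imwrite("pics/w3.png",p["frame"][:,:,::-1])
cv2.imwrite("pics/s3.png",cv2.resize(q["frame"][150:290,220:370,::-1],None,fx=4.2,fy=4.2,interpolation=cv2.INTER_CUBIC))
E
```

```text
5.8 [0.47320263 0.06503766 0.11372095] [-3.14111039e+00 -1.41770921e-03  2.37052574e-03] [0.61384429 0.70674299 1.16588575]
```

View pics/w3.png

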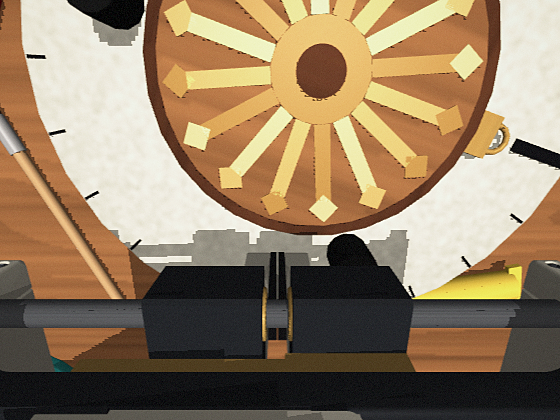

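View pics/s3.png

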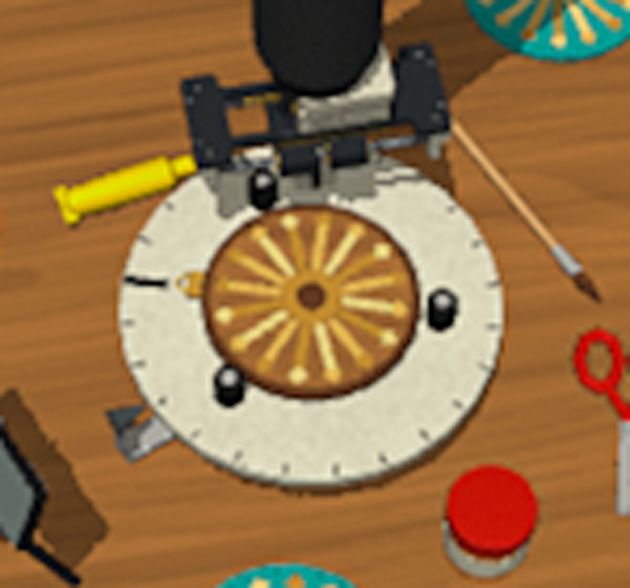

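step_arm(commands="0 6 0 0 0 -0.05;0 13 0 0 0 -0.1;0 19 0 0 0 -0.16;0 21 0 0 0 -0.17;0 21 0 0 0 -0.17;0 -8 -25 0 0 0;-15 0 -40 0 0 0")

```text
t: 6.78
eef_pos: [0.4753, -0.0144, 0.1782]
ee_rot: [-3.141, 0.001, 0.652]
force: [-0.4, -0.6, 0.6]
width: 0.0004
```

```bash
cat > tr.py <<'E'
from h import *
import json,os
C=np.array([.575,.0442])
def polar(p,s=None,r0=.116,r1=.1465,n=1440):
    a=np.arange(n)*2*np.pi/n;rr=np.linspace(r0,r1,24)
    X=np.stack([C[0]+rr[:,None]*np.cos(a),C[1]+rr[:,None]*np.sin(a),np.full((24,n),.072)],-1).reshape(-1,3)
    u=proj(p,X,s).astype(np.float32).reshape(24,n,2)
    g=cv2.GaussianBlur(p["frame"].astype(np.float32).max(axis=2),(3,3),0)
    return cv2.remap(g,u[...,0],u[...,1],cv2.INTER_LINEAR,borderValue=255)
def mark(p,s=None):
    """angle deg of darkest narrow radial line in r .116-.1385 (inside short marks)"""
    I=polar(p,s,.118,.136)
    prof=I.mean(axis=0); n=len(prof)
    bg=cv2.blur(np.tile(prof,3).reshape(1,-1),(121,1))[0][n:2*n]
    d=np.clip(bg-prof,0,None)
    # matched narrow (3deg) filter against 8 deg surrounding
    t=np.tile(prof,3).reshape(1,-1)
    k=cv2.blur(t,(13,1))[0]; side=np.minimum(np.roll(k,22),np.roll(k,-22))
    sc=(side-k)[n:2*n]; 
    out=[]
    sc2=sc.copy()
    for _ in range(3):
        i=int(np.argmax(sc2));w=np.arange(i-10,i+11);x=np.clip(sc[w%n],0,None)
        out.append((round(float((w*x).sum()/x.sum()*360/n),2),round(float(sc2[i]),1)))
        sc2[np.arange(i-40,i+41)%n]=-99
    return out
E
python3 - <<'E'
from tr import *
s=get_state();q=grab_frame("scene");r=grab_frame("side")
print(s["t"],s["eef_pos"],s["ee_rot"],s["force"])
print([ (a-360 if a>180 else a,b) for a,b in mark(q)],[ (a-360 if a>180 else a,b) for a,b in mark(r)])
cv2.imwrite("pics/s4.png",cv2.resize(q["frame"][150:290,220:370,::-1],None,fx=4.2,fy=4.2,interpolation=cv2.INTER_CUBIC))
E
```

```text
6.775 [ 0.47533167 -0.01444005  0.17817245] [-3.14126549e+00  1.47328222e-03  6.52235707e-01] [-0.40556871 -0.57483108  0.62099899]
[(-44.089999999999975, 123.4), (140.23, 33.3), (1.55, 9.3)] [(32.93, 69.1), (-37.76999999999998, 56.7), (126.45, 35.0)]
```

View pics/s4.png

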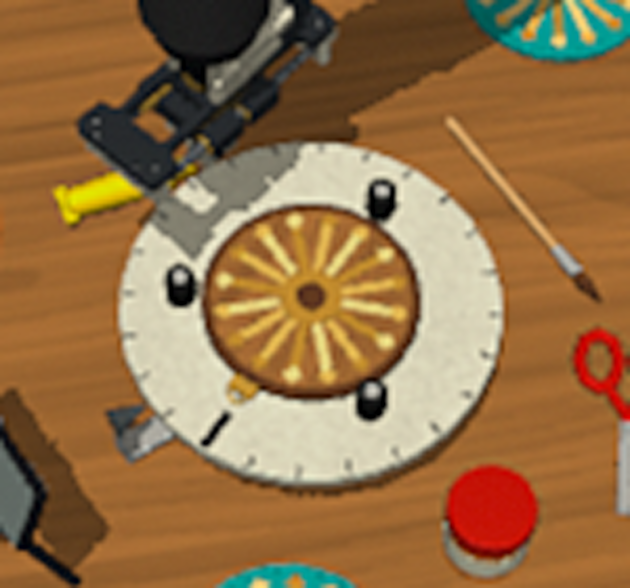

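step_arm(commands="-15 14 0 0 0 0;0 0 36 0 0 0;0 0 35 0 0 0;0 0 0 0 0 0")

```text
t: 7.38
eef_pos: [0.4706, -0.035, 0.1052]
ee_rot: [-3.14, 0.004, 0.652]
force: [-0.9, -1.3, 0.8]
width: 0.0007
```

```bash
cat > obs.py <<'E'
from tr import *
s=get_state();q=grab_frame("scene")
print(s["t"],s["eef_pos"],s["ee_rot"][2],s["force"])
m=mark(q);print(m)
open("log.txt","a").write(f"{s['t']} {m[0][0]}\n")
import sys
if len(sys.argv)>1: cv2.imwrite(sys.argv[1],cv2.resize(q["frame"][150:290,220:370,::-1],None,fx=4.2,fy=4.2,interpolation=cv2.INTER_CUBIC))
E
echo "6.775 315.91" > log.txt
python3 obs.py pics/s5.png
```

```text
7.375 [ 0.47059913 -0.03504535  0.10516667] 0.6518249997912322 [-0.87411687 -1.32310227  0.82738582]
[(13.62, 125.5), (192.07, 22.6), (211.98, 12.7)]
```

View pics/s5.png

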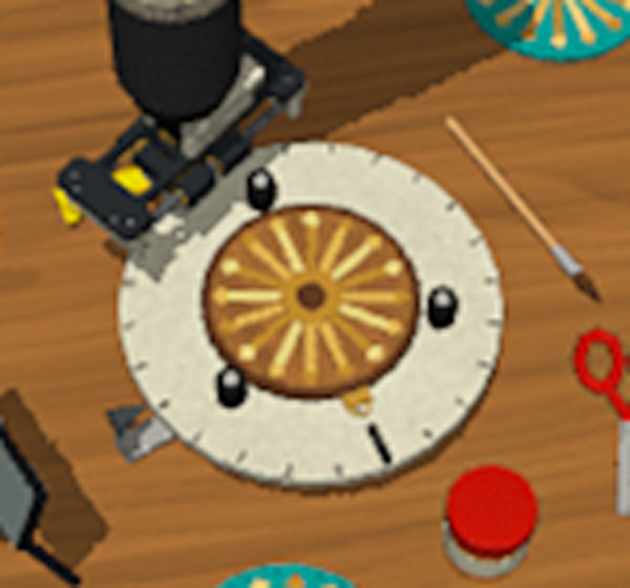

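step_arm(commands="0 0 0 0 0 0;0 0 0 0 0 0;0 0 0 0 0 0;0 0 0 0 0 0;0 0 0 0 0 0;0 0 0 0 0 0;0 0 0 0 0 0")

```text
t: 8.3
eef_pos: [0.472, -0.0346, 0.1065]
ee_rot: [-3.142, 0.0, 0.652]
force: [1.2, -0.2, -0.6]
width: 0.0007
```

```bash
python3 obs.py; python3 obs.py pics/s6.png; cat log.txt
```

```text
8.3 [ 0.47202199 -0.0346131   0.10652661] 0.6521519367686439 [ 1.16127616 -0.20534956 -0.61411383]
[(94.07, 118.3), (154.29, 32.3), (212.72, 15.7)]
8.35 [ 0.47200741 -0.03460919  0.1065212 ] 0.6521967788243295 [-0.23191662 -0.36913477  0.28562961]
[(98.1, 113.6), (158.36, 31.6), (212.72, 15.7)]
6.775 315.91
7.375 13.62
8.3 94.07
8.35 98.1
```

View pics/s6.png

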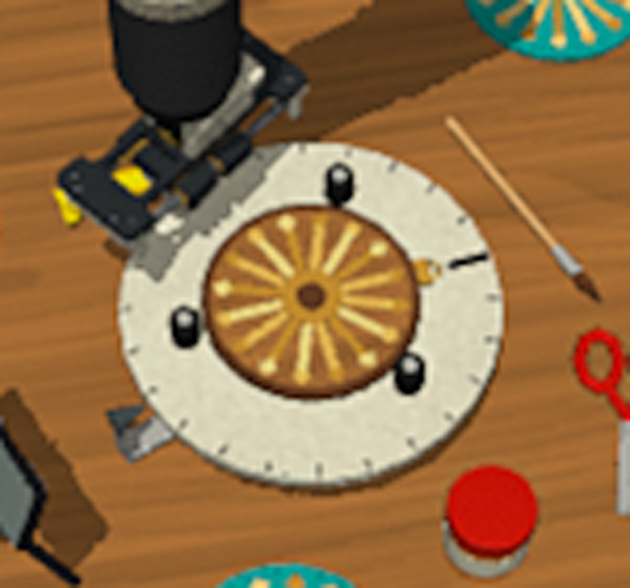

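```bash
python3 - <<'E'
from tr import *
import pickle
s,p,q,r=pickle.load(open("v1.pkl","rb"))
print("scene",mark(q),"wrist",mark(p,s),"side",mark(r))
# predicted pointer tip in scene
a=np.radians(-66.7)
u=proj(q,[C[0]+.151*np.cos(a),C[1]+.151*np.sin(a),.072]);print(u)
im=cv2.resize(q["frame"][230:275,230:290,::-1],None,fx=12,fy=12,interpolation=cv2.INTER_CUBIC)
cv2.circle(im,tuple(int(x) for x in ((u[0]-[230,230]+.5)*12)),4,(0,0,255),1)
cv2.imwrite("pics/pt.png",im)
E
```

```text
scene [(250.76, 113.2), (188.96, 18.0), (213.36, 10.1)] wrist [(251.44, 191.1), (190.52, 45.2), (73.92, 39.7)] side [(72.78, 106.8), (250.33, 91.5), (211.96, 20.0)]
[[253.47649742 245.54326284]]
```

View pics/pt.png

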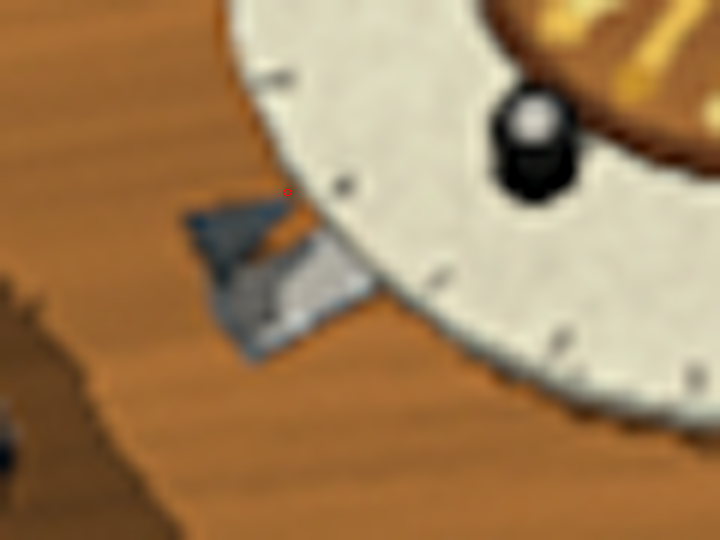

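step_arm(commands="0 0 0 0 0 0;0 0 0 0 0 0;0 0 0 0 0 0;0 0 0 0 0 0;0 0 0 0 0 0;0 0 0 0 0 0")

```text
t: 9.15
eef_pos: [0.472, -0.0346, 0.1066]
ee_rot: [-3.142, 0.0, 0.652]
force: [0.3, 1.0, 0.3]
width: 0.0004
```

```bash
python3 obs.py
```

```text
9.15 [ 0.47200286 -0.03461663  0.10655938] 0.6521657525997044 [0.34133014 0.96879576 0.30564742]
[(159.12, 113.4), (212.59, 35.5), (107.53, 21.2)]
```

step_arm(commands="0 0 0 0 0 0;0 0 0 0 0 0;0 0 0 0 0 0;0 0 0 0 0 0;0 0 0 0 0 0;0 0 0 0 0 0;0 0 0 0 0 0;0 0 0 0 0 0")

```text
t: 10.2
eef_pos: [0.472, -0.0346, 0.1066]
ee_rot: [3.142, 0.0, 0.652]
force: [-0.4, -0.3, -0.3]
width: 0.0002
```

```bash
python3 obs.py pics/s7.png
```

```text
10.2 [ 0.47203249 -0.03458488  0.10655486] 0.6522285876873404 [-0.42099694 -0.34146131 -0.25148688]
[(231.47, 57.5), (171.17, 30.4), (212.82, 15.2)]
```

View pics/s7.png

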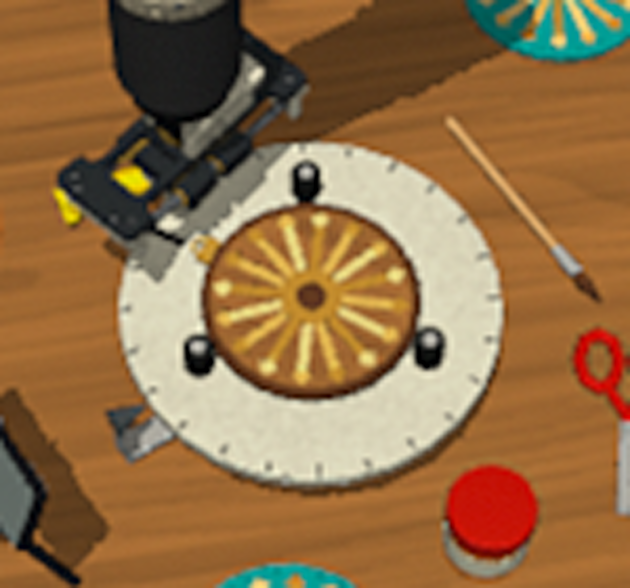

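step_arm(commands="0 0 0 0 0 0;0 0 0 0 0 0;0 0 4 0 0 0")

```text
t: 10.62
eef_pos: [0.4723, -0.0345, 0.1027]
ee_rot: [3.141, -0.001, 0.652]
force: [-0.7, 0.1, -0.6]
width: 0.0007
```

```bash
python3 obs.py; cat log.txt; python3 - <<'E'
import numpy as np
L=np.loadtxt("log.txt");t=L[:,0];a=np.unwrap(L[:,1],period=360)
for W in (slice(None),slice(1,None),):
    for d in (2,3):
        c=np.polyfit(t[W]-t[-1],a[W],d);print(np.round(c,2),np.round(np.polyval(c,t[W]-t[-1])-a[W],2))
        T=np.arange(0,1.5,.001);v=np.polyval(c,T);print("t at 290,292.8:",t[-1]+np.interp(290+0*360,v-360,T),t[-1]+np.interp(292.8,v-360,T),"w",np.polyval(np.polyder(c),.5), v[0])
E
```

```text
10.625 [ 0.47227161 -0.03451324  0.10265574] 0.6522513472869025 [-0.70863515  0.07661747 -0.6078821 ]
[(257.74, 107.7), (197.2, 25.2), (212.66, 18.2)]
6.775 315.91
7.375 13.62
8.3 94.07
8.35 98.1
9.15 159.12
10.2 231.47
10.625 257.74
[ -5.11  58.53 617.42] [ 0.41 -0.41 -0.37 -0.3   0.84  0.15 -0.32]
t at 290,292.8: 11.21165658537566 11.265229349805788 w 53.42475273151043 617.4188836412889
[ 3.3000e-01 -3.1700e+00  6.1350e+01  6.1787e+02] [-0.01  0.07 -0.12 -0.1   0.3  -0.27  0.13]
t at 290,292.8: 11.162751347572582 11.210946747719689 w 58.424769482289065 617.8740544929817
[ -4.86  59.19 617.58] [ 0.25 -0.39 -0.34  0.57  0.07 -0.16]
t at 290,292.8: 11.199905205326086 11.252390035804627 w 54.331961476770786 617.576487717446
[ 3.4000e-01 -3.1100e+00  6.1430e+01  6.1788e+02] [ 0.04 -0.11 -0.08  0.29 -0.28  0.14]
t at 290,292.8: 11.16155027083637 11.209606000114205 w 58.57626618061122 617.8825608687719
```

step_arm(commands="0 0 0 0 0 0;0 0 0 0 0 0")

```text
t: 10.92
eef_pos: [0.472, -0.0346, 0.1025]
ee_rot: [3.142, 0.0, 0.652]
force: [0.1, 0.7, 0.2]
width: 0.0002
```

```bash
python3 obs.py; python3 - <<'E'
import numpy as np
L=np.loadtxt("log.txt");t=L[:,0];a=np.unwrap(L[:,1],period=360)
for d,W in ((2,slice(3,None)),(3,slice(None)),(1,slice(-2,None))):
        c=np.polyfit(t[W]-t[-1],a[W],d);print(np.round(c,2),np.round(np.polyval(c,t[W]-t[-1])-a[W],2))
        T=np.arange(0,1.5,.001);v=np.polyval(c,T);print("t at 291.5,292.8:",t[-1]+np.interp([291.5,292.8],v-360,T))
E
```

```text
10.925 [ 0.47204666 -0.03458955  0.10253551] 0.652262263947665 [0.05335852 0.72829931 0.17339927]
[(276.03, 117.2), (211.25, 27.7), (105.85, 16.2)]
[ -4.08  58.54 635.91] [-0.    0.02 -0.14  0.24 -0.12]
t at 291.5,292.8: [11.19640051 11.21952003]
[ 3.3000e-01 -2.8600e+00  5.9580e+01  6.3602e+02] [-0.01  0.07 -0.12 -0.1   0.29 -0.27  0.14 -0.01]
t at 291.5,292.8: [11.18798955 11.21037075]
[ 60.97 636.03] [-0. -0.]
t at 291.5,292.8: [11.17874522 11.20006834]
```

step_arm(commands="0 0 1 0 0 0;0 0 8 0 0 0;0 0 1 0 0 0;0 0 0 0 0 0;0 0 0 0 0 0")

```text
t: 11.6
eef_pos: [0.474, -0.0359, 0.0969]
ee_rot: [3.137, -0.002, 0.655]
force: [-11.7, -8.1, 49.4]
width: 0.0003
```

```bash
python3 obs.py;python3 obs.py pics/s8.png
```

```text
11.6 [ 0.47403298 -0.03592808  0.09690095] 0.6552945236201366 [-11.68632644  -8.13944777  49.43311363]
[(291.99, 115.4), (119.53, 28.2), (212.56, 15.7)]
11.65 [ 0.47402755 -0.03591529  0.0968967 ] 0.6553082417523424 [-11.49789836  -8.05625305  49.97060237]
[(291.98, 115.4), (119.53, 27.6), (212.62, 15.3)]
```

View pics/s8.png

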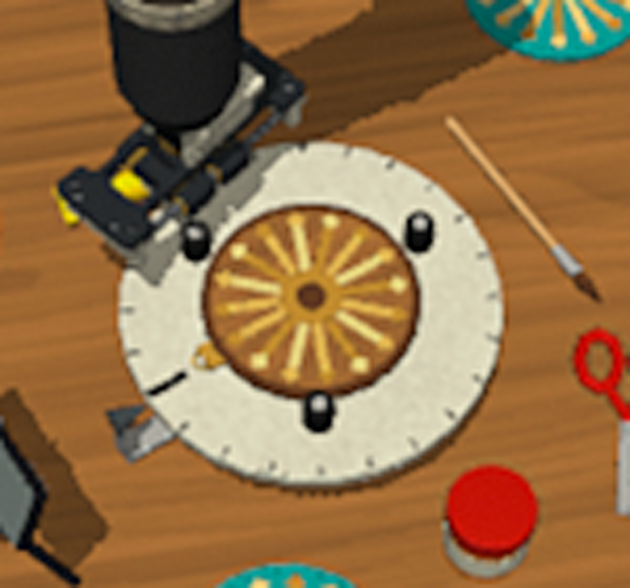

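step_arm(commands="0 0 -1 0 0 0;0 0 -2 0 0 0;0 0 -2 0 0 0;0 0 -4 0 0 0;0 0 -20 0 0 0;0 0 -40 0 0 0;0 0 -40 0 0 0;0 0 0 0 0 0")

```text
t: 12.7
eef_pos: [0.4738, -0.0341, 0.2044]
ee_rot: [3.139, -0.005, 0.653]
force: [-0.3, 0.1, -1.2]
width: 0.0004
```

```bash
python3 obs.py;python3 obs.py pics/s9.png
```

```text
12.7 [ 0.47377671 -0.03413387  0.20438544] 0.6526978699623958 [-0.30275613  0.14858867 -1.2085083 ]
[(289.26, 126.4), (117.44, 30.3), (224.21, 14.6)]
12.75 [ 0.47260067 -0.0342695   0.20250298] 0.6522781871433927 [-0.28586846 -0.59869573 -0.05189664]
[(289.26, 126.4), (117.45, 30.3), (223.23, 14.5)]
```

step_arm(commands="-20 0 -20 0 0 0;0 0 0 0 0 0;0 0 0 0 0 0;0 0 0 0 0 0")

```text
t: 13.3
eef_pos: [0.456, -0.0466, 0.2206]
ee_rot: [-3.141, 0.002, 0.652]
force: [0.4, 0.7, -0.8]
width: 0.0006
```

```bash
python3 obs.py pics/s10.png; python3 - <<'E'
from tr import *
s=get_state();p=grab_frame("wrist");print(mark(p,s));cv2.imwrite("pics/w10.png",p["frame"][:,:,::-1])
E
```

```text
13.3 [ 0.45601507 -0.04658747  0.22056735] 0.6522450811938514 [ 0.40235004  0.65145374 -0.83491212]
[(288.68, 119.7), (117.08, 31.2), (222.45, 23.9)]
[(289.07, 186.9), (229.29, 7.1), (208.4, 2.0)]
```

View pics/w10.png

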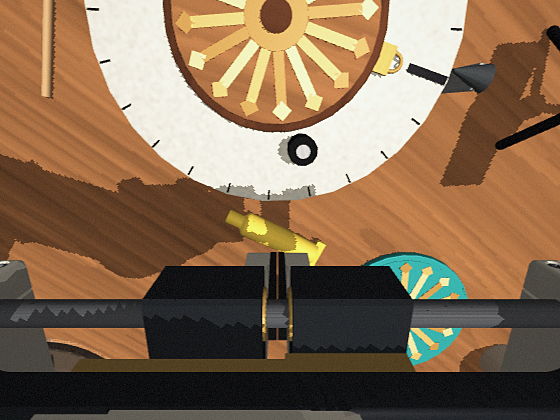

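View pics/s10.png

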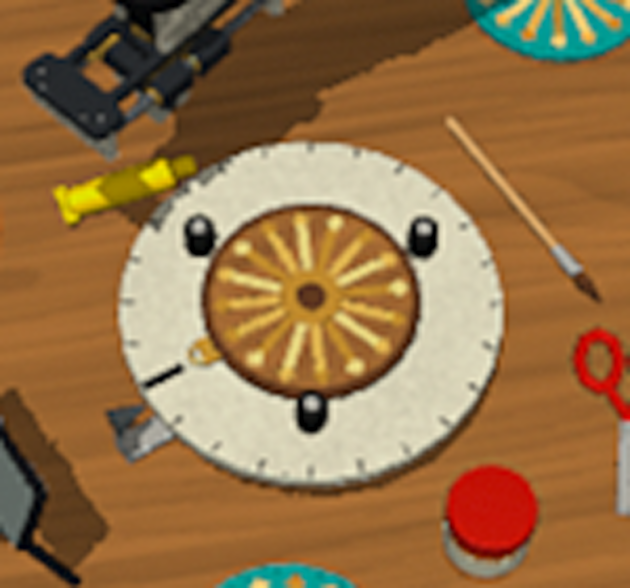

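```bash
python3 - <<'E'
from tr import *
for i in range(3):
    s=get_state();q=grab_frame("scene");p=grab_frame("wrist");print(s["t"],mark(q)[0],mark(p,s)[0])
f=p["frame"]
cv2.imwrite("pics/w11.png",cv2.resize(f[40:110,380:520,::-1],None,fx=5.6,fy=5.6,interpolation=cv2.INTER_CUBIC))
# tick-comb + pointer in this frame
for a in (-66.7,):
    u=proj(p,[C[0]+.151*np.cos(np.radians(a)),C[1]+.151*np.sin(np.radians(a)),.072],s);print(u,(u-[380,40])*5.6)
E
```

```text
13.4 (288.63, 121.2) (289.04, 187.4)
13.5 (288.66, 121.2) (289.04, 186.5)
13.6 (288.66, 121.2) (289.05, 186.8)
[[455.77629751  69.19617525]] [[424.34726604 163.49858137]]
```

View pics/w11.png

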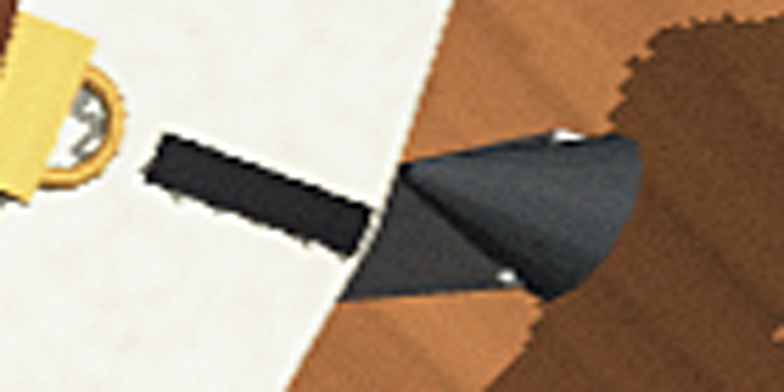

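```bash
python3 - <<'E'
from tr import *
s=get_state();p=grab_frame("wrist")
g=lambda u:onplane(p,np.array([380,40])+(np.array(u)+.5)/5.6-.5,.072,s)[:2]
t=g((401,168))
for u in [(374,208),(356,256),(365,232)]: print(np.round((g(u)-t)*1000,1),np.hypot(*(g(u)-t))*1000)
print("width",np.hypot(*(g((374,208))-g((356,256))))*1000, s["t"])
m=g((365,232))
for x in (m,t): print(np.hypot(*(x-C))*1000,np.degrees(np.arctan2(*(x-C)[::-1])))
w=g((155,158));print("len",np.hypot(*(w-m))*1000)
E
```

```text
[-6.1 -0.9] 6.188429684316529
[-12.3  -3.6] 12.809831414521923
[-9.2 -2.2] 9.464306540726048
width 6.746037848144112 13.7
146.39307285835892 -70.7933930905551
147.63022139362775 -67.13580483856353
len 33.680978567788344
```

```bash
python3 - <<'E'
from tr import *
s=get_state();q=grab_frame("scene");print(s["t"],s["force"],mark(q)[0]); print(job_done())
E
```

```text
13.75 [-0.49890571  0.57214339 -0.15205566] (288.66, 121.2)
the job is handed in; nothing more can be done
None
```

I flicked the turntable once and let it coast a full turn untouched. I then stopped it with one fingertip press at about 400° from its start and handed the job in at t = 13.75 s. My last check put the mark about 9.5–11 mm from the pointer, inside the 15 mm limit.

- **Flick:** I pushed post 3 counter-clockwise with closed fingers, which gave about 1.7 rad/s, and the hand then hovered about 8 mm or more above the disc.
- **Stop:** I pressed once on the bare rim at about 1 rad/s. The mark came to rest about 1° from the pointer. The press reached 50 N, more than was needed.
- **Drift on release:** As I lifted the finger, the disc turned back about 3°, so the final position is less exact than the stop itself. I did not correct it, since the task allows no second go.
- **Last checks:** The disc has not moved since 13.3 s, in both the scene and wrist cameras. The last measured force is only the sensor's usual noise, with the fingertips about 12 cm above the disc. The roundel and the loose things look undisturbed in the last pictures. I saw nothing that failed.
- **Disagreements:**
  - The two cameras differ by about 0.4° on the mark's angle.
  - In the wrist picture the pointer tip came out at 148 mm from the axis instead of the given 151 mm, which is why I give a range for the distance.

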